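# Fit the missing push rivet in the control box cover

## Task

The control box's cover lacks one of its four orange push rivets: take the orange rivet from the wooden rack, seat it in the empty hole until its flange lies on the cover with its pin still up, then push the pin fully home, so that its cap closes on the collar. Press gently: the pin needs about 10 N, and the gasket under the cover is crushed at 18 N. Leave the blue rivet in the rack and the other things where they are.

Things in the scene. Friction and masses are not known exactly. Their poses are not given: they have to be found in the camera images.
- rivet_grip (a point): Orange push rivet, loose, about 22 g, upright, pin up, in one of two holes of a wooden rack (40x130x20 mm), flange on the rack's top. Shank 9 mm thick, 16 mm long, tapered to 4 mm; flange 24 mm across, 3 mm thick; collar 16 mm across, top 12.5 mm above the flange's underside; pin cap above it. Point on the axis, 7.5 mm above the flange's underside, half-way up the collar: grip here.
- rivet_seat (a point): Centre of the underside of the orange rivet's flange, on its axis; this face comes to lie on the cover. z points up towards the pin.
- pin_top (a point): Centre of the top of the orange rivet's pin cap (cap 12 mm across, 2 mm thick): 20 to 21.5 mm above the flange's underside at the start, 14.5 mm above it when the pin is home and the cap lies on the collar.
- rivet_pin (a joint): How far the orange rivet's pin is pushed in, m: 0 to 0.0015 at the start (cap 5.5 to 7 mm clear of the collar), 0.007 fully home, cap closed on the collar: a firm stop. The pin slides stiffly: it gives way at about 10 N and stays where it is left. Pushing it in spreads the legs, so that the rivet no longer fits through a hole.
- cover_hole (a point): Centre, at the cover's upper face (37 to 51 mm above the table), of the empty chamfered hole, 10.5 mm wide, at a corner of a control box's light grey cover (100x140x4 mm; hollow for 28 mm below). x along the 100 mm side, y along the 140 mm side. The other corners carry pressed-in orange rivets 14.5 mm high, the nearest 72 mm off along x and 110 mm along y.
- cover (a joint): How far the cover is pressed into its soft foam gasket, m: 0 at rest, springing back; past 0.00225 (a load of 18 N) the gasket is crushed. Besides this the old gasket may settle for good by 0 to 7 mm under the first load over about 7 N, not counted here; how much cannot be known beforehand, so the cover sinks by an unknown amount while a pin is pushed in.
- spare_grip (a point): Blue push rivet of the same shape and size standing in the rack's other hole, 80 mm away; stays there. Point on its axis, half-way up its collar.
- glue_blue_mid (a point): Bystander: small black and blue glue bottle with a white nozzle, 23x32x83 mm, standing near the far side. The point is half-way up it.
- side_cutters_mid (a point): Bystander: red-handled side cutters, 42x110x13 mm, lying on the right. The point is half-way up it.
- dish_mid (a point): Bystander: small clear dish with brass bits, 36 mm across, 16 mm high, near left. The point is half-way up it.
- sanding_block_mid (a point): Bystander: purple sanding block, 34x64x10 mm, lying on the left. The point is half-way up it.

How it is judged:
By the outcome, as a careful person would: the job done as asked, in the order asked, and still so for the second after the job is handed in, with the robot touching nothing.
It also fails if it takes over 42 s, if anything falls off the work surface, if the arm or the gripper's body presses on something with over 40 N, if the wrist force passes 120 N, or if a joint passes its speed limit or range.

## Robot

A 7-joint arm with a two-finger parallel gripper is mounted at the origin on a cart in front of the work surface, level with it; the furniture and walls round the work are solid. World frame = base frame: x ahead of the robot, y to its left, z up, the work surface at z = 0. Lengths are in mm, angles in degrees, forces in N, time in s.
With the tool pointing down it reaches from about 425 to 875 mm from the base axis. Payload 4.7 kg.
Tool frame: the origin (TCP) lies midway between the tips of the shut fingers; the grasp point (between the pads) lies 19 mm behind it (grip_depth is the distance from the TCP to the grasp point, in mm); z points along the fingers, y is the line along which they close (so a half turn about z gives the same grasp; the last joint's range is limited). The gripper opens to 85 mm and grips with 20 to 120 N. Pads are 22 mm wide; open, the fingers measure 114 mm over their backs; the gripper's body (76 mm by 85 mm) begins 54 mm behind the grasp point. The pads swing forward as they close: fully open they stand 13 mm farther back than shut.
Start: joints at [-69.093, 18.392, -4.016, 83.108, 1.295, 78.541, -3.26], TCP at [223.399, 610.424, 231.349] pointing down, gripper open.
Joint ranges: [-163.93, 163.93], [-17.29, 119.83], [-79.2, 71.16], [3.27, 140.29], [-89.18, 269.18], [5.43, 117.66], [-154.24, 154.24]. Speed limits (degrees/s): [147.25, 147.25, 180, 180, 180, 180, 180].

## Interface

Orientations are given as [roll, pitch, yaw] about the fixed x, y, z axes, in that order (R = Rz(yaw) Ry(pitch) Rx(roll)).
In Python, from plant import state, capture, calibration, close_job, grip_depth gives the robot as it stands.
- The arm moves only by the tool step_arm, never from a script. Its argument "series" is a list of rows, each a list of 3 entries, a list of its own where there are three numbers: the shift along the tool's x, y, z in mm, then the turn, a rotation vector about the tool's x, y, z in rad, then the finger opening in mm, from 0 to 85.4. A call has 1 to 8 rows; each row is the pose to reach, as a shift and turn from the pose commanded when the call began, along the tool's axes at that moment; what a row does not reach only later rows make up. A row lasts 1/8 s, in which the tool goes at most 62.5 mm and 10.7 degrees, less where a joint would pass 70% of its speed; a pose out of reach is approached as far as the arm can. A call with a gripper value outside its range is refused whole. The fingers move at their own pace and stop on an object; the grip force is fixed at half the most. Time passes only in rows, so rows that repeat a pose let the fingers close. It gives the time, the measured TCP pose, the force, the opening and the grip force at its end, in the units of the state.
- state(): the state, without advancing time (a new reading comes with each control period).
- capture(name): name is "side" or "top"; returns (picture, depth): 384x512x3 uint8, red, green, blue; 384x512 float32, mm along the optical axis (not along the pixel's ray), 0 where there is no reading.
- calibration(name): a dict with "fx", "fy", "cx", "cy" (pixels), "rvec" (rotation vector, rad) and "tvec" (3), from world to camera coordinates, as OpenCV has them. Camera axes: x right, y down, z forward; pixel columns grow to the right and rows downward; lengths in mm; the calibration is good to about 2 mm. A picture is of the moment at which its call begins. calibration takes no time and is no camera call.
- close_job(): hands the job in; it is judged then, once.
The state is a dict: "t": time; "q": joint angles; "joint_vel": joint speeds; "joint_torque": joint torques, N m; "tcp_pos": TCP position; "eef_rot": TCP orientation; "ft_force": force on the tool from outside, world axes, zero at the start; "torque": the same for the moment, N m; "opening": finger opening in mm; "grasp_force": force on a finger pad.
Only numpy, scipy, OpenCV 4.12 (cv2) and the standard library are available. Lean on these libraries where they do the work, as an engineer would, in place of code of your own. Each camera call takes 0.05 s, during which the arm holds its last target. There are 200 camera calls.

## Working session

There is one attempt and no reset: what is moved stays moved. The work goes in short steps, Python scripts to look and compute and a tool call to move; the robot and the scene stay as the last step left them, time stands still between calls to the robot, and variables do not carry over. Pictures are saved under pics/ and viewed, at most 10 in all, crops included, and the job is handed in when it is done.

Besides the shell and the picture viewer there is one more tool, called after ">>>" by a JSON object that holds its "op" and its "data". step_arm: Moves the arm, as the interface text tells. Its arguments: {"type":"object","properties":{"series":{"type":"array","items":{"type":"array"}}},"required":["series"]}

```bash
mkdir -p pics; ls
cat > h.py <<'E'
import numpy as np, cv2
from plant import state, capture, calibration, close_job, grip_depth
def grab(n,tag):
    im,d=capture(n); cv2.imwrite(f'pics/{tag}.png',im[:,:,::-1]); np.savez(f'pics/{tag}.npz',im=im,d=d); return im,d
def cam(n):
    c=calibration(n); R=cv2.Rodrigues(np.array(c['rvec'],float))[0]; return c,R,np.array(c['tvec'],float).ravel()
def ray(n,u,v):
    c,R,t=cam(n); return -R.T@t, R.T@np.array([(u-c['cx'])/c['fx'],(v-c['cy'])/c['fy'],1.])
def onplane(n,u,v,z):
    o,d=ray(n,u,v); return o+d*(z-o[2])/d[2]
def pts(n,d):
    c,R,t=cam(n); v,u=np.indices(d.shape); P=np.stack([(u-c['cx'])/c['fx']*d,(v-c['cy'])/c['fy']*d,d],-1)
    return (P-t)@R
def proj(n,p):
    c,R,t=cam(n); q=R@np.array(p,float)+t; return q[0]/q[2]*c['fx']+c['cx'],q[1]/q[2]*c['fy']+c['cy']
E
python3 - <<'E'
from h import *
print(grip_depth, state())
for n in('top','side'):
    im,d=grab(n,n+'0'); print(n,ray(n,256,192),calibration(n)['fx'])
a=cv2.imread('pics/top0.png');b=cv2.imread('pics/side0.png')
E
```

```text
pics
18.700000000000003 {'t': 0.0, 'q': array([-69.09314415,  18.43727614,  -4.01498902,  83.17712075,
         1.29350721,  78.54081965,  -3.25971594]), 'joint_vel': array([-0.04193568, -0.03168939, -0.01935175,  0.06721502,  0.01409345,
        0.00799162, -0.11360591]), 'joint_torque': array([-1.38395467e-04, -4.93582356e+01, -3.82483983e-01, -3.14334726e+01,
        1.29594753e-02,  1.12843895e-02,  6.96698081e-06]), 'tcp_pos': array([223.22163724, 609.87697427, 230.22419749]), 'eef_rot': array([-1.79889945e+02,  4.61735580e-03,  1.59902419e+02]), 'ft_force': array([ 0.04099676, -0.68850554, -0.95601329]), 'torque': array([-0.02274238, -0.02126597,  0.02139393]), 'grasp_force': 0.0, 'opening': 85.38946429221629}
top (array([ 382.2583654 ,  -44.05096826, 1436.88156134]), array([ 0.08381124,  0.00161334, -0.99649585])) 463.0538811409292
side (array([ 555.84563389, -972.44837637,  711.81104715]), array([-0.02470937,  0.80888887, -0.58746877])) 438.02956620861715
```

View pics/top0.png

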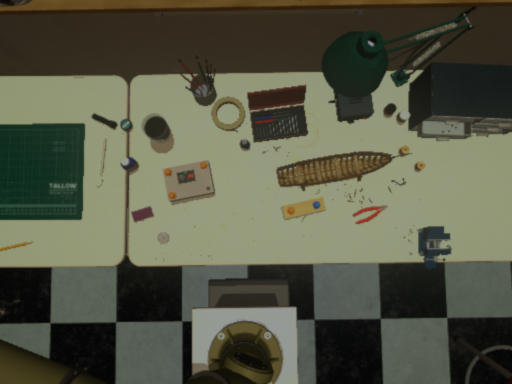

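View pics/side0.png

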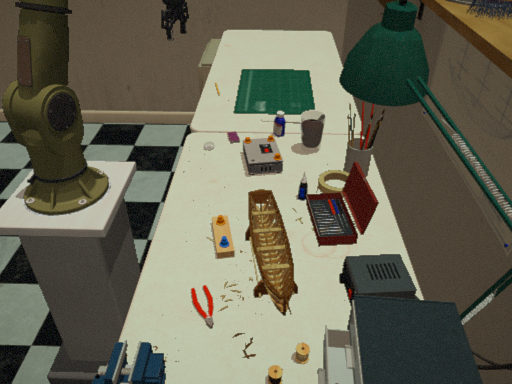

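The top view shows the rack at (303,208), with the orange rivet at about (291,211) and the blue one at (316,205). The box is at (190,181), its empty corner at about (209,193). Next I measure both.

Run:
```python
from h import *
def blobs(n,im,lo,hi,amin=6):
    hsv=cv2.cvtColor(im,cv2.COLOR_RGB2HSV); m=cv2.inRange(hsv,lo,hi)
    k,l,s,c=cv2.connectedComponentsWithStats(m)
    for i in range(1,k):
        if s[i,4]>=amin: print(n,s[i].tolist(),c[i].round(2))
for n in('top','side'):
    im=np.load(f'pics/{n}0.npz')['im']; d=np.load(f'pics/{n}0.npz')['d']
    r=(slice(150,225),slice(150,335)) if n=='top' else (slice(125,265),slice(195,300))
    print('orange');q=np.zeros_like(im);q[r]=im[r];blobs(n,q,(8,190,120),(18,255,255))
    print('blue');blobs(n,q,(100,130,60),(125,255,255))
    P=pts(n,d)
    for uv in ([(291,211),(303,208),(190,190),(209,193),(185,197),(240,200)] if n=='top' else [(221,218),(223,230),(265,160),(200,200)]):
        print(uv,P[uv[1],uv[0]].round(1))
a=np.load('pics/top0.npz')['im'][155:222,158:333][:,:,::-1]
b=np.load('pics/side0.npz')['im'][128:178,230:295][:,:,::-1]
c=np.load('pics/side0.npz')['im'][205:262,200:245][:,:,::-1]
A=cv2.resize(a,None,fx=4.5,fy=4.5,interpolation=cv2.INTER_CUBIC)
B=cv2.resize(b,None,fx=5,fy=5,interpolation=cv2.INTER_CUBIC);C=cv2.resize(c,None,fx=5,fy=5,interpolation=cv2.INTER_CUBIC)
o=np.zeros((600,800,3),np.uint8);o[:A.shape[0],:A.shape[1]]=A[:,:800];h=A.shape[0];o[h:h+250,:325]=B;o[h:h+285,340:565]=C[:600-h];cv2.imwrite('pics/c1.png',o)
```

```text
orange
top [201, 163, 5, 4, 13] [202.69 164.23]
top [165, 170, 6, 5, 16] [167.12 171.56]
top [170, 193, 5, 5, 17] [171.53 194.76]
top [288, 208, 6, 6, 26] [290.81 210.12]
blue
top [315, 202, 4, 5, 14] [316.71 204.07]
(291, 211) [ 440.7 -146.4   40.9]
(303, 208) [ 450.3 -185.    17.7]
(190, 190) [508.6 157.8  42.4]
(209, 193) [500.3 102.5  22. ]
(185, 197) [487.4 172.6  45. ]
(240, 200) [479.    8.4  -1.1]
orange
side [268, 136, 6, 5, 21] [270.57 138.29]
side [245, 138, 6, 5, 22] [247.59 140.18]
side [274, 154, 7, 6, 25] [277.12 156.64]
side [216, 215, 9, 10, 52] [220.35 220.06]
blue
side [281, 125, 3, 11, 15] [282.6  130.67]
side [220, 236, 9, 11, 62] [223.95 242.05]
(221, 218) [ 445.3 -147.8   32.4]
(223, 230) [ 452.2 -176.    18.4]
(265, 160) [548.8  99.6  47.4]
(200, 200) [375.7 -32.6  -1.2]
```

View pics/c1.png

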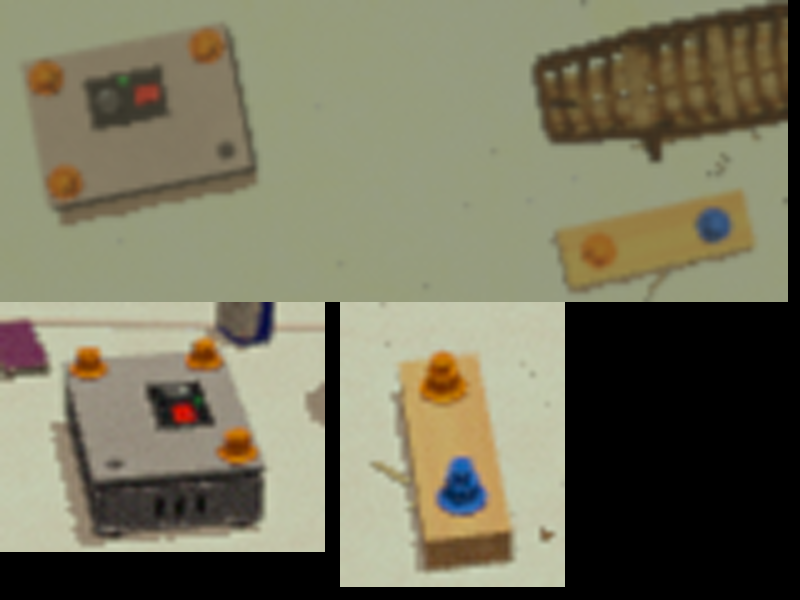

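The crop shows the empty hole as a dark spot, at about (208.2,188.3) in the top image and (252.8,160.3) in the side image. Three pressed rivets sit at the box's other corners, and the orange rivet stands in the rack's left hole. I'll refine these positions to sub-pixel.

```bash
cat >> h.py <<'E'
def tri(a,b):
    (o1,d1),(o2,d2)=ray('top',*a),ray('side',*b); d1/=np.linalg.norm(d1);d2/=np.linalg.norm(d2)
    s=np.linalg.lstsq(np.c_[d1,-d2],o2-o1,rcond=None)[0]; p,q=o1+s[0]*d1,o2+s[1]*d2; return (p+q)/2,q-p
def orange(im,c,r):
    u,v=map(int,c); w=im[v-r:v+r+1,u-r:u+r+1]; h=cv2.cvtColor(w,cv2.COLOR_RGB2HSV)
    m=(cv2.inRange(h,(5,165,70),(20,255,255))>0); y,x=np.nonzero(m); return (x.mean()+u-r,y.mean()+v-r,m.sum())
def dark(im,c,r):
    u,v=map(int,c); g=im[v-r:v+r+1,u-r:u+r+1].astype(float).sum(2); w=np.clip(np.median(g)*0.93-g,0,None)
    y,x=np.indices(g.shape); return (x*w).sum()/w.sum()+u-r,(y*w).sum()/w.sum()+v-r
E
python3 - <<'E'
from h import *
T=np.load('pics/top0.npz');S=np.load('pics/side0.npz')
tp=[(203,164),(167,172),(172,195),(291,210)]; sp=[(277,157),(270,138),(247,140),(220,220)]
for a,b,nm in zip(tp,sp,['nearx','diag','neary','RIVET']):
    A=orange(T['im'],a,6 if nm!='RIVET' else 6);B=orange(S['im'],b,7);p,e=tri(A[:2],B[:2]);print(nm,np.round(A,2),np.round(B,2),p.round(1),e.round(1))
A=dark(T['im'],(208,188),2);B=dark(S['im'],(253,160),2);p,e=tri(A,B);print('hole',np.round(A,2),np.round(B,2),p.round(1),e.round(1))
for n,D in(('top',T),('side',S)):
    P=pts(n,D['d']); 
    from itertools import product
    for nm,(c,r) in {'cover':((510,140),25),'table':((430,60),25),'rack':((449,-186),12)}.items():
        m=(abs(P[...,0]-c[0])<r)&(abs(P[...,1]-c[1])<r)&(D['d']>0)&(P[...,2]<60);print(n,nm,m.sum(),np.median(P[m],0).round(1),P[m][:,2].std().round(1))
E
```

```text
nearx [203.43 164.77  35.  ] [277.11 156.49  37.  ] [583.7 115.9  50. ] [-0.3 -0.  -0. ]
diag [167.81 171.94  36.  ] [270.32 138.25  28.  ] [563.5 223.8  49.8] [-0.3 -0.  -0. ]
neary [172. 195.  37.] [247.33 139.93  30.  ] [493.2 211.   49.8] [-0.9 -0.1 -0.1]
RIVET [290.62 210.27  48.  ] [220.14 220.25  69.  ] [ 443.2 -146.6   24.3] [-0.9 -0.1 -0. ]
hole [207.9  188.06] [252.53 159.99] [513.1 103.3  44.4] [-0.7 -0.1 -0.1]
top cover 289 [508.1 139.7  44.3] 17.2
top table 260 [ 4.30e+02  6.13e+01 -4.00e-01] 3.0
top rack 64 [ 448.6 -186.5   19.5] 3.2
side cover 183 [504.6 139.3  44.2] 16.7
side table 170 [429.2  58.8  -1. ] 1.3
side rack 58 [ 448.3 -185.    18.8] 1.1
```

```bash
cat >> h.py <<'E'
from scipy.spatial.transform import Rotation as Ro
def sh(*ts):
    s=state(); R=Ro.from_euler('xyz',s['eef_rot'],degrees=True)
    print('tcp',s['tcp_pos'].round(2),'rot',s['eef_rot'].round(2),'F',s['ft_force'].round(2),'t',round(s['t'],2),'op',round(s['opening'],1))
    for t in ts: print(t,R.inv().apply(np.array(t,float)-s['tcp_pos']).round(1))
E
python3 -c "
from h import *
sh((500,280,180),(443.2,-146.6,80))"
```

```text
tcp [223.25 609.93 230.3 ] rot [-1.799e+02  1.000e-02  1.599e+02] F [-1.76  0.05  0.18] t 0.1 op 85.3
(500, 280, 180) [-373.3 -214.6   50.7]
(443.2, -146.6, 80) [-466.5 -634.6  151.5]
```

>>> {"op": "step_arm", "data": {"series": [[[-373, -215, 51], [0, 0, 0], 40], [[-373, -215, 51], [0, 0, 0], 40], [[-373, -215, 51], [0, 0, 0], 40], [[-373, -215, 51], [0, 0, 0], 40], [[-373, -215, 51], [0, 0, 0], 40], [[-373, -215, 51], [0, 0, 0], 40], [[-466, -635, 151], [0, 0, 0], 40], [[-466, -635, 151], [0, 0, 0], 40]]}}

```text
t: 1.1
tcp_pos: [457.4, 200.7, 158.7]
eef_rot: [-180.0, -0.0, 159.9]
ft_force: [0.9, -2.0, 0.8]
opening: 40.4
grasp_force: 0.0
```

```bash
python3 -c "
from h import *
sh((443.2,-146.6,80))"
```

```text
tcp [457.42 200.75 158.73] rot [-1.7997e+02 -1.0000e-02  1.5985e+02] F [ 0.91 -1.97  0.79] t 1.1 op 40.4
(443.2, -146.6, 80) [-106.3 -331.    78.9]
```

>>> {"op": "step_arm", "data": {"series": [[[-106, -331, 60], [0, 0, 0], 40], [[-106, -331, 70], [0, 0, 0], 40], [[-106, -331, 75], [0, 0, 0], 40], [[-106, -331, 79], [0, 0, 0], 40], [[-106, -331, 79], [0, 0, 0], 40], [[-106, -331, 79], [0, 0, 0], 40], [[-106, -331, 79], [0, 0, 0], 40], [[-106, -331, 79], [0, 0, 0], 40]]}}

```text
t: 2.1
tcp_pos: [443.1, -143.4, 80.4]
eef_rot: [180.0, -0.0, 159.9]
ft_force: [0.7, 0.3, 0.4]
opening: 39.8
grasp_force: 0.0
```

```bash
python3 -c "
from h import *
sh((443.2,-146.6,25.5))
im,d=grab('side','s1')
cv2.imwrite('pics/s1c.png',cv2.resize(im[140:260,160:290][:,:,::-1],None,fx=5,fy=5,interpolation=cv2.INTER_CUBIC)[:600])"
```

```text
tcp [ 443.11 -143.45   80.38] rot [ 1.7998e+02 -4.0000e-02  1.5992e+02] F [0.72 0.31 0.4 ] t 2.1 op 39.8
(443.2, -146.6, 25.5) [-1.2 -3.  54.9]
```

View pics/s1c.png

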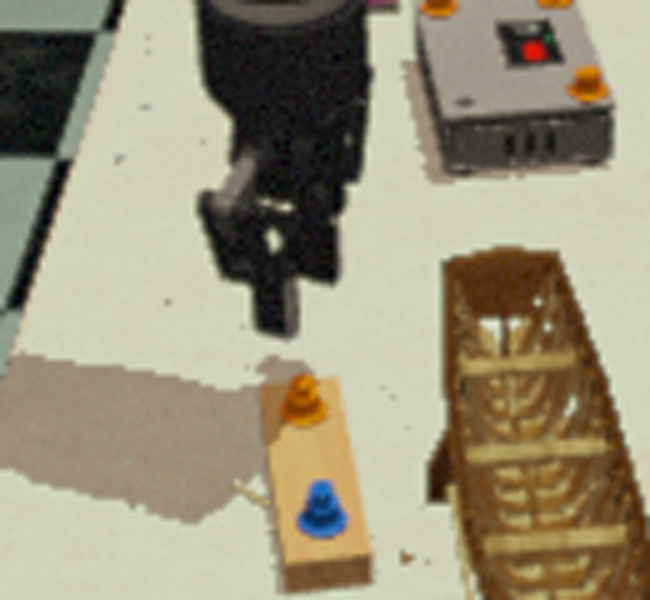

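The gripper stands above the orange rivet (crop (305,400)) with the near finger just left of it. I go down and close.

>>> {"op": "step_arm", "data": {"series": [[[-1.2, -3, 20], [0, 0, 0], 40], [[-1.2, -3, 38], [0, 0, 0], 40], [[-1.2, -3, 48], [0, 0, 0], 40], [[-1.2, -3, 54], [0, 0, 0], 40], [[-1.2, -3, 54], [0, 0, 0], 40], [[-1.2, -3, 54], [0, 0, 0], 40], [[-1.2, -3, 54], [0, 0, 0], 40]]}}

```text
t: 3.02
tcp_pos: [443.7, -147.4, 27.0]
eef_rot: [180.0, 0.1, 159.9]
ft_force: [-1.2, -0.5, -0.2]
opening: 39.9
grasp_force: 0.0
```

```bash
python3 -c "
from h import *
sh((443.2,-146.6,25.5))"
```

```text
tcp [ 443.72 -147.44   27.02] rot [1.7998e+02 5.0000e-02 1.5990e+02] F [-1.2  -0.47 -0.23] t 3.02 op 39.9
(443.2, -146.6, 25.5) [0.8 0.6 1.5]
```

>>> {"op": "step_arm", "data": {"series": [[[0.8, 0.6, 1.5], [0, 0, 0], 40], [[0.8, 0.6, 1.5], [0, 0, 0], 28], [[0.8, 0.6, 1.5], [0, 0, 0], 20], [[0.8, 0.6, 1.5], [0, 0, 0], 10], [[0.8, 0.6, 1.5], [0, 0, 0], 10], [[0.8, 0.6, 1.5], [0, 0, 0], 10]]}}

```text
t: 3.78
tcp_pos: [442.8, -146.6, 25.3]
eef_rot: [180.0, 0.0, 159.9]
ft_force: [-1.3, 0.2, 5.5]
opening: 12.2
grasp_force: 58.7
```

```bash
python3 -c "
from h import *
sh()
im,d=grab('side','s2')
cv2.imwrite('pics/s2c.png',cv2.resize(im[165:245,185:265][:,:,::-1],None,fx=7,fy=7,interpolation=cv2.INTER_CUBIC))"
```

```text
tcp [ 442.83 -146.64   25.31] rot [1.7999e+02 1.0000e-02 1.5990e+02] F [-1.34  0.21  5.48] t 3.77 op 12.2
```

View pics/s2c.png

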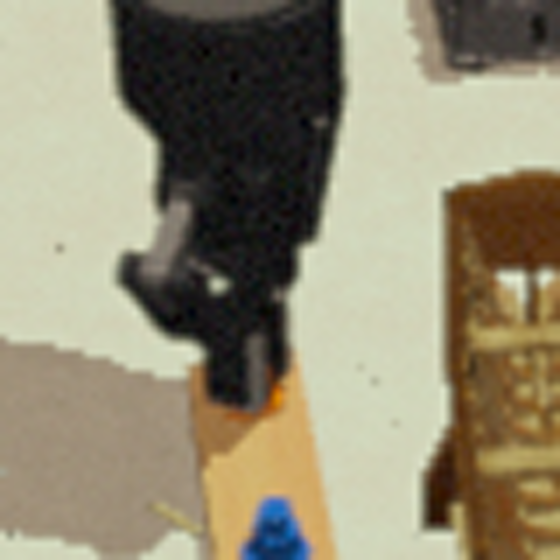

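The near finger stands right in front of the rivet, whose flange shows at crop (280,400) and below the tip. I lift a little and check the hold.

>>> {"op": "step_arm", "data": {"series": [[[0, 0, -8], [0, 0, 0], 8], [[0, 0, -20], [0, 0, 0], 8], [[0, 0, -40], [0, 0, 0], 8], [[0, 0, -60], [0, 0, 0], 8], [[0, 0, -60], [0, 0, 0], 8], [[0, 0, -60], [0, 0, 0], 8]]}}

```text
t: 4.58
tcp_pos: [442.5, -146.3, 84.8]
eef_rot: [180.0, -0.0, 159.9]
ft_force: [-0.1, -0.4, 0.0]
opening: 12.4
grasp_force: 58.6
```

```bash
python3 -c "
from h import *
sh((513,103.3,110))
im,d=grab('side','s3')
cv2.imwrite('pics/s3c.png',cv2.resize(im[145:225,185:265][:,:,::-1],None,fx=7,fy=7,interpolation=cv2.INTER_CUBIC))"
```

```text
tcp [ 442.52 -146.33   84.76] rot [ 1.7998e+02 -1.0000e-02  1.5991e+02] F [-0.09 -0.37  0.03] t 4.58 op 12.4
(513, 103.3, 110) [ 19.6 258.7 -25.2]
```

View pics/s3c.png

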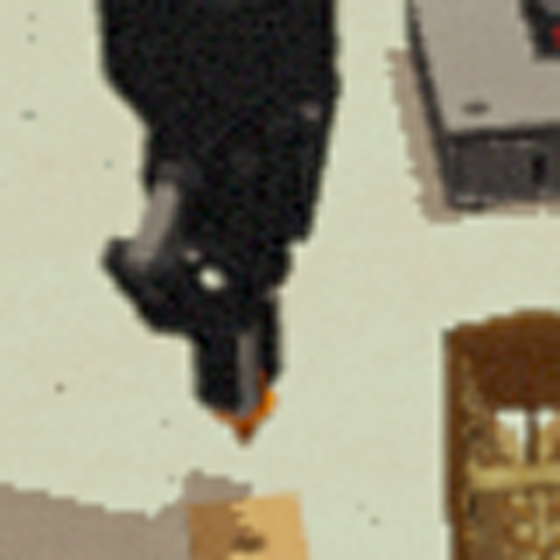

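It's held upright, with the shank's tip at about pixel (220,208). The now-empty rack hole shows at (220,222.3), which gives a camera-frame reference.

Run:
```python
from h import *
S=np.load('pics/s3.npz')['im']
B=dark(S,(220,222),3); print('rackhole px',np.round(B,2),onplane('side',*B,20).round(1), 'tip',onplane('side',220.1,207.6,64).round(1))
for n,uv in(('side',(252.53,159.99)),('top',(207.9,188.06))): print('cover hole',n,onplane(n,*uv,45).round(1))
im=S; g=im[145:225,185:265]; m=cv2.inRange(cv2.cvtColor(g,cv2.COLOR_RGB2HSV),(5,165,60),(20,255,255)); y,x=np.nonzero(m)
for r in range(int(y.min()),min(int(y.max())+1,66)): 
    c=x[y==r]; 
    if len(c): print(r+145,c.min()+185,c.max()+185)
```

```text
rackhole px [219.18 221.82] [ 440.2 -147.7   20. ] tip [ 444.5 -147.1   64. ]
cover hole side [512.8 102.3  45. ]
cover hole top [513.4 103.3  45. ]
190 259 264
191 255 264
192 251 264
193 249 264
194 250 264
195 250 264
196 250 264
197 249 264
198 222 264
199 222 264
200 222 264
201 222 264
202 222 264
203 221 251
204 221 252
205 218 251
206 219 252
207 250 261
208 250 264
209 250 264
210 249 251
```

>>> {"op": "step_arm", "data": {"series": [[[4, 52, -25], [0, 0, 0], 8], [[8, 110, -25], [0, 0, 0], 8], [[13, 170, -25], [0, 0, 0], 8], [[17, 225, -25], [0, 0, 0], 8], [[19.5, 258.5, -10], [0, 0, 0], 8], [[19.5, 258.5, 5], [0, 0, 0], 8], [[19.5, 258.5, 5], [0, 0, 0], 8], [[19.5, 258.5, 5], [0, 0, 0], 8]]}}

```text
t: 5.62
tcp_pos: [513.2, 101.3, 80.0]
eef_rot: [-180.0, -0.0, 159.8]
ft_force: [-0.2, 0.2, -0.8]
opening: 12.1
grasp_force: 58.7
```

```bash
python3 -c "
from h import *
sh((513,103.3,72))
im,d=grab('side','s4')
sh((513,103.3,72))
cv2.imwrite('pics/s4c.png',cv2.resize(im[115:185,220:290][:,:,::-1],None,fx=8,fy=8,interpolation=cv2.INTER_CUBIC))"
```

```text
tcp [513.2  101.26  80.04] rot [-1.7997e+02 -1.0000e-02  1.5976e+02] F [-0.23  0.2  -0.85] t 5.62 op 12.1
(513, 103.3, 72) [0.9 1.9 8. ]
tcp [513.49 101.49  80.42] rot [1.7999e+02 3.0000e-02 1.5977e+02] F [0.27 0.46 0.02] t 5.67 op 12.5
(513, 103.3, 72) [1.1 1.5 8.4]
```

View pics/s4c.png

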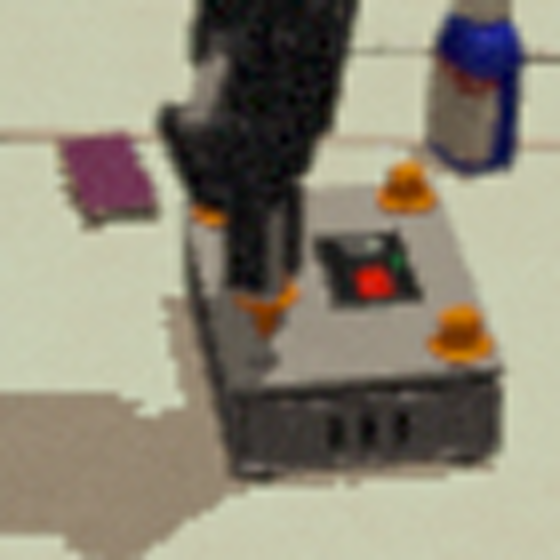

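The tip shows at crop (267,335), i.e. about (252.9,156.4), right above the hole at (252.5,160). I check this against the projection.

Run:
```python
from h import *
for z in (58,59,60): print(z,np.round(proj('side',(513.3,101.4,z)),2))
print('mm/px x',1/(proj('side',(514,101,59))[0]-proj('side',(513,101,59))[0]))
im=np.load('pics/s4.npz')['im'][148:164,246:262].astype(int)
h=cv2.cvtColor(im.astype(np.uint8),cv2.COLOR_RGB2HSV)
for r in range(2,13): print(r+148,' '.join(f'{im[r,c,0]-im[r,c,2]:4d}' for c in range(16)))
```

```text
58 [252.67 156.29]
59 [252.67 155.99]
60 [252.67 155.69]
mm/px x 2.862575420170088
150   22   16   10    9    2  -14    3    7   14   56   87   34   22   22   18    7
151   22   17   16   23   24   23   17    7   24  101  163   71   28   24   21   16
152   14   16   19   63   85   62   55   34   84  185  130   49   22   23   22   16
153   11   17   15   35   76  103  137  128  129  100   42   24   22   24   20   20
154   14   13   14   17   17   41   99  114   65   23   23   22   21   21   22   25
155   15   16   14   17   16   32   91  108   56   20   22   23   25   23   24   22
156    8   15   14   18   20   19   66   74   30   21   23   23   24   23   22   25
157    9   17   14   15   15   15   28   33   24   24   24   22   23   25   24   23
158    7   10   18   17   14   11   15   14   21   22   24   23   25   23   23   24
159    7   14   19   17   15   12   13   11   16   20   23   22   22   24   24   22
160   13   10   15   18   13   10   10   16   18   22   24   24   21   24   23   23
```

Projection agrees with the picture: the rivet is concentric with the TCP. I come down just above the hole.

>>> {"op": "step_arm", "data": {"series": [[[0.9, 1.6, 4], [0, 0, 0], 8], [[0.9, 1.6, 10], [0, 0, 0], 8], [[0.9, 1.6, 10], [0, 0, 0], 8], [[0.9, 1.6, 10], [0, 0, 0], 8]]}}

```text
t: 6.18
tcp_pos: [513.0, 104.7, 70.1]
eef_rot: [-180.0, 0.0, 159.9]
ft_force: [0.1, -0.0, 0.0]
opening: 12.2
grasp_force: 58.7
```

```bash
python3 -c "
from h import *
sh((513.1,103.1,64))"
```

```text
tcp [512.98 104.69  70.05] rot [-180.     0.   159.9] F [ 0.08 -0.03  0.04] t 6.17 op 12.2
(513.1, 103.1, 64) [-0.7 -1.5  6.1]
```

>>> {"op": "step_arm", "data": {"series": [[[-0.6, -1.4, 2], [0, 0, 0], 8], [[-0.6, -1.4, 4], [0, 0, 0], 8], [[-0.6, -1.4, 6], [0, 0, 0], 8], [[-0.6, -1.4, 7], [0, 0, 0], 8], [[-0.6, -1.4, 8], [0, 0, 0], 8], [[-0.6, -1.4, 8], [0, 0, 0], 8]]}}

```text
t: 6.92
tcp_pos: [513.0, 103.2, 62.0]
eef_rot: [-180.0, -0.0, 159.9]
ft_force: [-0.7, 0.3, 0.3]
opening: 12.2
grasp_force: 58.6
```

```bash
python3 -c "
from h import *
sh((513.1,103.1,56))"
```

```text
tcp [512.97 103.16  61.97] rot [-1.7999e+02 -1.0000e-02  1.5990e+02] F [-0.68  0.26  0.26] t 6.92 op 12.2
(513.1, 103.1, 56) [-0.1 -0.   6. ]
```

>>> {"op": "step_arm", "data": {"series": [[[0, 0, 1.5], [0, 0, 0], 8], [[0, 0, 3], [0, 0, 0], 8], [[0, 0, 4.5], [0, 0, 0], 8], [[0, 0, 6], [0, 0, 0], 8], [[0, 0, 7], [0, 0, 0], 8], [[0, 0, 8], [0, 0, 0], 8]]}}

```text
t: 7.68
tcp_pos: [513.1, 103.2, 54.0]
eef_rot: [180.0, 0.0, 159.9]
ft_force: [-0.0, 0.2, -0.2]
opening: 12.6
grasp_force: 58.7
```

>>> {"op": "step_arm", "data": {"series": [[[0, 0, 0.7], [0, 0, 0], 8], [[0, 0, 1.4], [0, 0, 0], 8], [[0, 0, 2.1], [0, 0, 0], 8], [[0, 0, 2.5], [0, 0, 0], 8], [[0, 0, 2.5], [0, 0, 0], 8]]}}

```text
t: 8.3
tcp_pos: [513.1, 103.2, 51.6]
eef_rot: [180.0, 0.0, 159.9]
ft_force: [-0.7, -0.3, 0.4]
opening: 12.3
grasp_force: 58.7
```

>>> {"op": "step_arm", "data": {"series": [[[0, 0, 0.4], [0, 0, 0], 8], [[0, 0, 0.8], [0, 0, 0], 8], [[0, 0, 1], [0, 0, 0], 8], [[0, 0, 1], [0, 0, 0], 8]]}}

```text
t: 8.8
tcp_pos: [513.2, 103.3, 50.8]
eef_rot: [180.0, 0.0, 159.9]
ft_force: [-1.0, -1.1, 2.6]
opening: 11.9
grasp_force: 59.0
```

>>> {"op": "step_arm", "data": {"series": [[[0, 0, 0.3], [0, 0, 0], 8], [[0, 0, 0.3], [0, 0, 0], 8], [[0, 0, 0.3], [0, 0, 0], 8]]}}

```text
t: 9.18
tcp_pos: [513.2, 103.3, 50.5]
eef_rot: [180.0, 0.0, 159.9]
ft_force: [-1.7, -1.9, 4.3]
opening: 12.1
grasp_force: 59.2
```

The flange is on the cover at about 4 N. I release and look.

>>> {"op": "step_arm", "data": {"series": [[[0, 0, 0], [0, 0, 0], 16], [[0, 0, 0], [0, 0, 0], 24], [[0, 0, 0], [0, 0, 0], 36], [[0, 0, 0], [0, 0, 0], 36], [[0, 0, -12], [0, 0, 0], 36], [[0, 0, -40], [0, 0, 0], 36], [[0, 0, -80], [0, 0, 0], 36], [[0, 0, -80], [0, 0, 0], 36]]}}

```text
t: 10.18
tcp_pos: [515.8, 103.8, 134.5]
eef_rot: [179.7, 0.3, 159.9]
ft_force: [0.7, -0.1, 0.2]
opening: 36.4
grasp_force: 0.0
```

```bash
python3 -c "
from h import *
sh((513.1,103.2,72))
im,d=grab('side','s5')
B=orange(im,(252,155),8);print(B)
for z in(46,50,56): print(onplane('side',B[0],B[1],z))
cv2.imwrite('pics/s5c.png',cv2.resize(im[115:185,220:290][:,:,::-1],None,fx=8,fy=8,interpolation=cv2.INTER_CUBIC))"
```

```text
tcp [515.83 103.8  134.47] rot [179.71   0.34 159.89] F [ 0.72 -0.07  0.24] t 10.18 op 36.4
(513.1, 103.2, 72) [ 2.7 -1.8 62.5]
(np.float64(252.6595744680851), np.float64(157.70212765957447), np.int64(47))
[512.79491815 113.24499663  46.        ]
[513.05355438 106.72246518  50.        ]
[513.44150874  96.93866801  56.        ]
```

View pics/s5c.png

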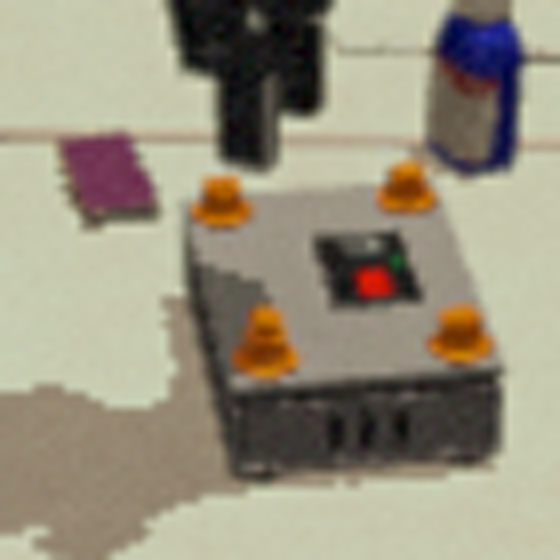

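The rivet is seated upright with its flange on the cover and its pin up (crop (266,345)). I shut the fingers and come over the cap.

>>> {"op": "step_arm", "data": {"series": [[[2.7, -1.5, 20], [0, 0, 0], 0], [[2.7, -1.5, 30], [0, 0, 0], 0], [[2.7, -1.5, 40], [0, 0, 0], 0], [[2.7, -1.5, 50], [0, 0, 0], 0], [[2.7, -1.5, 56], [0, 0, 0], 0], [[2.7, -1.5, 56], [0, 0, 0], 0], [[2.7, -1.5, 56], [0, 0, 0], 0]]}}

```text
t: 11.1
tcp_pos: [510.3, 102.8, 74.6]
eef_rot: [180.0, 0.0, 159.9]
ft_force: [-1.2, -0.0, 0.0]
opening: -0.1
grasp_force: 0.0
```

```bash
python3 -c "
from h import *
sh((513.1,103.2,68))"
```

```text
tcp [510.34 102.79  74.6 ] rot [1.7997e+02 3.0000e-02 1.5990e+02] F [-1.17 -0.03  0.01] t 11.1 op -0.1
(513.1, 103.2, 68) [-2.5  1.3  6.6]
```

>>> {"op": "step_arm", "data": {"series": [[[-2.5, 1.3, 2], [0, 0, 0], 0], [[-2.5, 1.3, 4.5], [0, 0, 0], 0], [[-2.5, 1.3, 6], [0, 0, 0], 0], [[-2.5, 1.3, 6], [0, 0, 0], 0]]}}

```text
t: 11.6
tcp_pos: [512.6, 103.0, 68.1]
eef_rot: [-180.0, -0.0, 159.9]
ft_force: [0.1, 0.5, -0.4]
opening: 0.2
grasp_force: 0.0
```

>>> {"op": "step_arm", "data": {"series": [[[0, 0, 0.5], [0, 0, 0], 0], [[0, 0, 1], [0, 0, 0], 0], [[0, 0, 1.5], [0, 0, 0], 0], [[0, 0, 1.5], [0, 0, 0], 0]]}}

```text
t: 12.1
tcp_pos: [512.8, 103.1, 66.8]
eef_rot: [180.0, 0.0, 159.9]
ft_force: [-0.3, -0.9, 0.3]
opening: 0.3
grasp_force: 0.0
```

>>> {"op": "step_arm", "data": {"series": [[[0, 0, 0.5], [0, 0, 0], 0], [[0, 0, 1], [0, 0, 0], 0], [[0, 0, 1], [0, 0, 0], 0]]}}

```text
t: 12.48
tcp_pos: [512.9, 103.1, 66.0]
eef_rot: [180.0, 0.0, 159.9]
ft_force: [-0.5, -0.3, 1.6]
opening: 0.0
grasp_force: 1.0
```

>>> {"op": "step_arm", "data": {"series": [[[0, 0, 0.5], [0, 0, 0], 0], [[0, 0, 0.5], [0, 0, 0], 0], [[0, 0, 0.5], [0, 0, 0], 0]]}}

```text
t: 12.85
tcp_pos: [513.0, 103.1, 65.5]
eef_rot: [180.0, 0.0, 159.9]
ft_force: [-1.1, -0.6, 4.8]
opening: 0.2
grasp_force: 2.3
```

>>> {"op": "step_arm", "data": {"series": [[[0, 0, 0.5], [0, 0, 0], 0], [[0, 0, 0.5], [0, 0, 0], 0], [[0, 0, 0.5], [0, 0, 0], 0]]}}

```text
t: 13.22
tcp_pos: [513.0, 103.1, 65.1]
eef_rot: [180.0, 0.0, 159.9]
ft_force: [-2.1, -0.2, 7.2]
opening: 0.5
grasp_force: 3.0
```

>>> {"op": "step_arm", "data": {"series": [[[0, 0, 0.5], [0, 0, 0], 0], [[0, 0, 0.5], [0, 0, 0], 0], [[0, 0, 0.5], [0, 0, 0], 0]]}}

```text
t: 13.6
tcp_pos: [513.0, 103.1, 64.7]
eef_rot: [180.0, 0.0, 159.9]
ft_force: [-2.7, -0.5, 6.8]
opening: 0.0
grasp_force: 3.1
```

>>> {"op": "step_arm", "data": {"series": [[[0, 0, 0.5], [0, 0, 0], 0], [[0, 0, 0.5], [0, 0, 0], 0], [[0, 0, 0.5], [0, 0, 0], 0]]}}

```text
t: 13.98
tcp_pos: [513.0, 103.1, 64.2]
eef_rot: [180.0, 0.0, 159.9]
ft_force: [-2.0, -0.6, 5.9]
opening: -0.4
grasp_force: 3.1
```

>>> {"op": "step_arm", "data": {"series": [[[0, 0, 0.5], [0, 0, 0], 0], [[0, 0, 0.5], [0, 0, 0], 0], [[0, 0, 0.5], [0, 0, 0], 0]]}}

```text
t: 14.35
tcp_pos: [513.1, 103.1, 63.7]
eef_rot: [180.0, 0.0, 159.9]
ft_force: [-1.6, -1.2, 6.7]
opening: 0.1
grasp_force: 3.1
```

>>> {"op": "step_arm", "data": {"series": [[[0, 0, 0.4], [0, 0, 0], 0], [[0, 0, 0.8], [0, 0, 0], 0], [[0, 0, 0.8], [0, 0, 0], 0], [[0, 0, 0.8], [0, 0, 0], 0]]}}

```text
t: 14.85
tcp_pos: [513.0, 103.1, 62.9]
eef_rot: [180.0, 0.0, 159.9]
ft_force: [-2.1, -0.8, 6.4]
opening: 0.0
grasp_force: 3.2
```

>>> {"op": "step_arm", "data": {"series": [[[0, 0, 0.5], [0, 0, 0], 0], [[0, 0, 0.5], [0, 0, 0], 0], [[0, 0, 0.5], [0, 0, 0], 0]]}}

```text
t: 15.22
tcp_pos: [513.0, 103.1, 62.4]
eef_rot: [180.0, 0.0, 159.9]
ft_force: [-1.7, -1.2, 6.7]
opening: 0.2
grasp_force: 3.4
```

>>> {"op": "step_arm", "data": {"series": [[[0, 0, 0.4], [0, 0, 0], 0], [[0, 0, 0.8], [0, 0, 0], 0], [[0, 0, 0.8], [0, 0, 0], 0], [[0, 0, 0.8], [0, 0, 0], 0]]}}

```text
t: 15.72
tcp_pos: [513.1, 103.0, 62.0]
eef_rot: [180.0, 0.0, 159.9]
ft_force: [-1.9, -1.0, 8.6]
opening: 0.1
grasp_force: 4.6
```

>>> {"op": "step_arm", "data": {"series": [[[0, 0, 0.5], [0, 0, 0], 0], [[0, 0, 0.5], [0, 0, 0], 0], [[0, 0, 0.5], [0, 0, 0], 0]]}}

```text
t: 16.1
tcp_pos: [513.1, 103.1, 61.6]
eef_rot: [180.0, 0.0, 159.9]
ft_force: [-3.4, -0.8, 9.0]
opening: -0.1
grasp_force: 4.9
```

>>> {"op": "step_arm", "data": {"series": [[[0, 0, 0.4], [0, 0, 0], 0], [[0, 0, 0.4], [0, 0, 0], 0], [[0, 0, 0.4], [0, 0, 0], 0]]}}

```text
t: 16.48
tcp_pos: [513.2, 103.1, 61.2]
eef_rot: [180.0, 0.0, 159.9]
ft_force: [-3.2, -0.6, 9.5]
opening: 0.2
grasp_force: 4.9
```

>>> {"op": "step_arm", "data": {"series": [[[0, 0, 0.4], [0, 0, 0], 0], [[0, 0, 0.4], [0, 0, 0], 0], [[0, 0, 0.4], [0, 0, 0], 0]]}}

```text
t: 16.85
tcp_pos: [513.1, 103.1, 60.8]
eef_rot: [180.0, 0.0, 159.9]
ft_force: [-2.5, -0.6, 10.8]
opening: -0.1
grasp_force: 4.9
```

>>> {"op": "step_arm", "data": {"series": [[[0, 0, 0.4], [0, 0, 0], 0], [[0, 0, 0.8], [0, 0, 0], 0], [[0, 0, 0.8], [0, 0, 0], 0]]}}

```text
t: 17.23
tcp_pos: [513.1, 103.1, 60.0]
eef_rot: [180.0, 0.0, 159.9]
ft_force: [-2.8, -1.9, 9.7]
opening: 0.2
grasp_force: 4.9
```

>>> {"op": "step_arm", "data": {"series": [[[0, 0, 0.4], [0, 0, 0], 0], [[0, 0, 0.8], [0, 0, 0], 0], [[0, 0, 0.8], [0, 0, 0], 0]]}}

```text
t: 17.6
tcp_pos: [513.1, 103.1, 59.2]
eef_rot: [180.0, 0.0, 159.9]
ft_force: [-3.3, -1.3, 9.8]
opening: 0.1
grasp_force: 4.9
```

>>> {"op": "step_arm", "data": {"series": [[[0, 0, 0.4], [0, 0, 0], 0], [[0, 0, 0.8], [0, 0, 0], 0], [[0, 0, 0.8], [0, 0, 0], 0]]}}

```text
t: 17.98
tcp_pos: [513.1, 103.0, 58.4]
eef_rot: [180.0, 0.0, 159.9]
ft_force: [-3.2, 0.6, 10.0]
opening: 0.0
grasp_force: 4.9
```

>>> {"op": "step_arm", "data": {"series": [[[0, 0, 0.4], [0, 0, 0], 0], [[0, 0, 0.8], [0, 0, 0], 0], [[0, 0, 0.8], [0, 0, 0], 0]]}}

```text
t: 18.35
tcp_pos: [513.1, 103.1, 57.6]
eef_rot: [180.0, 0.0, 159.9]
ft_force: [-3.0, -1.8, 8.7]
opening: 0.1
grasp_force: 4.9
```

>>> {"op": "step_arm", "data": {"series": [[[0, 0, 0.4], [0, 0, 0], 0], [[0, 0, 0.6], [0, 0, 0], 0], [[0, 0, 0.6], [0, 0, 0], 0]]}}

```text
t: 18.73
tcp_pos: [513.1, 103.1, 57.0]
eef_rot: [180.0, 0.0, 159.9]
ft_force: [-2.9, -1.7, 9.9]
opening: -0.0
grasp_force: 4.9
```

>>> {"op": "step_arm", "data": {"series": [[[0, 0, 0.4], [0, 0, 0], 0], [[0, 0, 0.4], [0, 0, 0], 0], [[0, 0, 0.4], [0, 0, 0], 0]]}}

```text
t: 19.1
tcp_pos: [513.2, 103.0, 56.6]
eef_rot: [180.0, 0.0, 159.9]
ft_force: [-3.2, -1.8, 10.3]
opening: -0.2
grasp_force: 4.9
```

>>> {"op": "step_arm", "data": {"series": [[[0, 0, 0.4], [0, 0, 0], 0], [[0, 0, 0.4], [0, 0, 0], 0], [[0, 0, 0.4], [0, 0, 0], 0]]}}

```text
t: 19.48
tcp_pos: [513.1, 103.1, 56.2]
eef_rot: [180.0, 0.0, 159.9]
ft_force: [-3.2, -0.8, 9.9]
opening: -0.4
grasp_force: 4.9
```

>>> {"op": "step_arm", "data": {"series": [[[0, 0, 0.3], [0, 0, 0], 0], [[0, 0, 0.3], [0, 0, 0], 0], [[0, 0, 0.3], [0, 0, 0], 0]]}}

```text
t: 19.85
tcp_pos: [513.1, 103.1, 55.9]
eef_rot: [180.0, 0.0, 159.9]
ft_force: [-3.3, -0.6, 10.8]
opening: -0.1
grasp_force: 5.1
```

>>> {"op": "step_arm", "data": {"series": [[[0, 0, 0.3], [0, 0, 0], 0], [[0, 0, 0.3], [0, 0, 0], 0], [[0, 0, 0.3], [0, 0, 0], 0]]}}

```text
t: 20.23
tcp_pos: [513.2, 103.1, 55.8]
eef_rot: [180.0, 0.0, 159.9]
ft_force: [-3.7, -1.4, 11.5]
opening: -0.1
grasp_force: 5.5
```

>>> {"op": "step_arm", "data": {"series": [[[0, 0, 0.3], [0, 0, 0], 0], [[0, 0, 0.3], [0, 0, 0], 0], [[0, 0, 0.3], [0, 0, 0], 0]]}}

```text
t: 20.6
tcp_pos: [513.2, 103.1, 55.6]
eef_rot: [180.0, 0.0, 159.9]
ft_force: [-4.2, -1.5, 11.9]
opening: -0.3
grasp_force: 6.0
```

>>> {"op": "step_arm", "data": {"series": [[[0, 0, 0.3], [0, 0, 0], 0], [[0, 0, 0.3], [0, 0, 0], 0]]}}

```text
t: 20.85
tcp_pos: [513.2, 103.1, 55.4]
eef_rot: [180.0, 0.0, 159.9]
ft_force: [-3.4, -0.5, 14.3]
opening: -0.2
grasp_force: 6.4
```

The force is climbing past the 10 N plateau, so the pin is at its stop. I retreat and look.

>>> {"op": "step_arm", "data": {"series": [[[0, 0, -4], [0, 0, 0], 0], [[0, 0, -20], [0, 0, 0], 0], [[0, 0, -60], [0, 0, 0], 0], [[0, 0, -110], [0, 0, 0], 0], [[0, 0, -110], [0, 0, 0], 0], [[0, 0, -110], [0, 0, 0], 0]]}}

```text
t: 21.6
tcp_pos: [512.6, 103.1, 164.0]
eef_rot: [180.0, -0.0, 159.9]
ft_force: [0.0, -0.7, 0.7]
opening: -0.5
grasp_force: 0.0
```

```bash
python3 -c "
from h import *
sh()
im,d=grab('side','s6')
cv2.imwrite('pics/s6c.png',cv2.resize(im[115:185,220:290][:,:,::-1],None,fx=8,fy=8,interpolation=cv2.INTER_CUBIC))"
```

```text
tcp [512.56 103.14 164.04] rot [179.99  -0.   159.91] F [ 0.   -0.68  0.68] t 21.6 op -0.5
```

View pics/s6c.png

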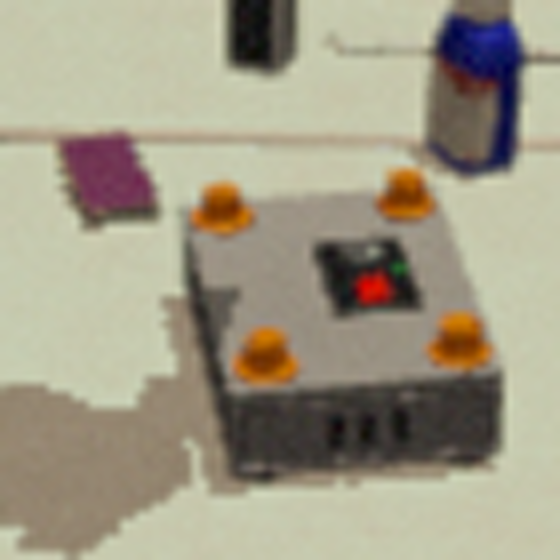

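The new rivet at crop (266,355) looks the same as the other three: its cap is closed on the collar and the flange is flat on the cover. The fingers are well clear, so I hand it in.

```bash
python3 -c "
from plant import close_job
print(close_job())"
```

```text
the job is handed in; nothing more can be done
None
```

The orange rivet is seated in the empty hole with its flange on the cover and its pin pushed home; the highest force I read was about 14 N, and I handed the job in at about 22 s with the blue rivet and the other things left untouched.

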